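Unlock the control box and lock its fuse cap

ROBOT

A 6-joint arm with a two-finger parallel gripper is mounted at the origin on the work surface. World frame = base frame: x ahead of the robot, y to its left, z up, the work surface at z = 0. Lengths are in mm, angles in rad, forces in N, time in s.
With the tool pointing down it reaches from about 350 to 875 mm from the base axis. Payload 4.2 kg.
Tool frame: the origin (TCP) lies midway between the tips of the shut fingers; the grasp point (between the pads) lies 19 mm behind it; z points along the fingers, y is the direction in which the jaws open and shut (so a half turn about z gives the same grasp; the last joint's range is limited). The gripper opens to 85 mm and grips with 20 to 120 N. Pads are 22 mm wide; open, the fingers measure 114 mm over their backs; the gripper's body (76 mm by 85 mm) begins 54 mm behind the grasp point. The pads swing forward as they close: fully open they stand 13 mm farther back than shut.
Start: joints at [1.587, 0.385, 0.008, 0, -1.194, -0.259], TCP at [150.232, 606.654, 231.312] pointing down, gripper open.
Joint ranges: [-3.14, 3.14], [-1.21, 2.06], [-1.07, 1.41], [-3.16, 2.05], [-2.99, -0.16], [-3.1, 3.1]. Speed limits (rad/s): [2.79, 2.79, 3.14, 3.14, 3.14, 3.14].

INTERFACE

Orientations are given as a unit quaternion [x, y, z, w].
In Python, from bench import read_state, get_image, job_done, search_frame, regions_of gives the robot as it stands.
- The arm moves only by the tool servo_tool, never from a script. Its arguments are lists of equal length, an entry for each row: "turn": the turn, a rotation vector about the world's x, y, z in rad, a list of three; "dp": the shift along the world's x, y, z in m, a list of three; "fingers": the finger opening in m, from 0 to 0.0854. In form: {"turn": [[rx, ry, rz], ...], "dp": [[tx, ty, tz], ...], "fingers": [fingers, ...]}. A call has exactly 5 rows; each row shifts and turns the pose as measured when the row begins; what a row does not reach is not made up. A row lasts 1/8 s, in which the tool goes at most 62.5 mm and 10.7 degrees, less where a joint would pass 70% of its speed; a pose out of reach is approached as far as the arm can. A call is refused whole if a number of a shift passes 0.0625 or a number of a turn 0.188, either way. A call with a gripper value outside its range is refused whole. The fingers move at their own pace and stop on an object; the grip force is fixed at half the most. Time passes only in rows, so rows that do not move let the fingers close, or fill a call up. It gives the time, the measured TCP pose, the force and the opening at its end, in the units of the state.
- read_state(): the state, without advancing time (a new reading comes with each control period).
- get_image(name): name is "scene" or "top"; returns a dict with "img" (480x640x3 uint8, red, green, blue), "vfov" (degrees; the focal length in pixels is half the picture's height over the tangent of half this angle, whatever the lens; pixels are square), "cx", "cy" (the principal point, pixels), "world_from_camera" (4x4, takes a point from camera to world coordinates). Camera axes: x right, y down, z forward; pixel columns grow to the right and rows downward; lengths in mm; the calibration is good to about 2 mm. A picture is of the moment at which its call begins. There is no depth.
- job_done(): hands the job in, once; it reports no verdict.
Trained networks look in the newest picture that a camera, given by its name, has taken for a name from the list of things; names that differ only in an ending like _2 or _b are one class to them, and where a whole thing is asked for, a point or a joint stands for the part that bears it (a point fixed in the world has none). Each returns a list of dicts, best first, with "score" (0 to 1); they miss things now and then, are a little off and sometimes report something else, mostly with a low value. They report only what shows in the picture. A call takes as long as a camera call. They do not tell look-alikes from the thing itself.
- search_frame(query, camera): "box" ([left, top, width, height] in pixels, round what is visible of it).
- regions_of(query, camera): "region" (480x640 bool, what is visible of it) and "box" ([left, top, width, height] in pixels, round what is visible of it).
The state is a dict: "clock": time; "joints": joint angles; "joint_vel": joint speeds; "joint_efforts": joint torques, N m; "position": TCP position; "ee_rot": TCP orientation; "contact_force": force on the tool from outside, world axes, zero at the start; "wrist_torque": the same for the moment, N m; "gripper_width": finger opening in mm.
Only numpy, scipy, OpenCV 4.12 (cv2) and the standard library are available. Lean on these libraries where they do the work, as an engineer would, in place of code of your own. Each camera call takes 0.05 s, during which the arm holds its last target. There are 200 camera calls.

TASK

Take the red panel key from the orange stand, push it fully home in the lock of the grey control box and turn it a quarter turn clockwise to draw the hidden bolt. Then open the door until it stands about upright, and twist the red winged fuse cap inside a quarter turn clockwise until it clicks locked. Leave the key turned in the lock and the door standing open, and leave the other keys and the bench things where they are.

Things in the scene. Friction and masses are not known exactly. Their poses are not given: they have to be found in the camera images.
- key_red_bow (a point): Centre of the RED bow of the key to use (45 g), which stands bow up in one of the stand's three slots (which one varies). The bow is a flat round disc 34 mm across and 9 mm thick (this point's x is across it, y along it, z up), gripped across the 9 mm. Below it are a short neck and a round shoulder, 18 mm across and 4 mm thick. Half a turn about z gives the same key.
- key_shoulder (a point): On the red key's axis at the underside of its round shoulder, 25 mm below the bow's centre; same axes as the bow point. In the stand the shoulder rests on the stand's top, and fully home in the lock it rests on the lock's face. The key's tip is 25.8 mm below this point.
- key_tip (a point): Middle of the red key's lower tip, 25.8 mm below the shoulder; same axes as the bow. The shank is 6 mm round; its last 9 mm carry a flat double bit 15 mm wide (along y) and 3.5 mm thick (x), its foot bevelled to an edge.
- key_stand: Fixed orange plastic block 60 (x) x 200 (y) x 45 (z) mm; origin at the centre of its underside. Three slots in a row along its y, 52 mm apart, hold the three keys with their flat bows along y. Two short precision drivers at its ends (y = +-88 mm) stand up to 83 mm above the bench.
- key_black_bow (a point): panel key like the red one but with a BLACK bow and a square-ended shank; it does not belong to this lock. Point: centre of the bow.
- key_blue_bow (a point): panel key with a BLUE bow and a plain round brass shank; it does not belong to this lock. Point: centre of the bow.
- control_box: Fixed grey steel control box lying on its back, 200 (x) x 260 (y) x 120 (z) mm; origin at the centre of its underside. Its top is a door 8 mm thick, hinged along the far (+x) edge, with the lock and handle near the near (-x) edge. Inside, breakers reach up to 85 mm above the bench.
- lock_face (a point): Centre of the keyhole on the lock's steel face, 131 mm above the bench with the door shut; z points out of the door. The keyhole is a slot 17.5 mm long along this point's y, 5.5 mm wide (x), with an 8 mm square middle. The key goes in with its bow along y, either way round, and turns only when its shoulder is within 2 mm of this face. Once turned it cannot be pulled out.
- lock_plug (a joint): Angle of the lock's plug: 0 = locked, as found (the key can go in and out); grows as the key is turned clockwise seen from outside the door; stop at 1.57. The key has about 5 degrees of play in it. The hidden bolt is clear of its keeper from about 1.1; turning takes about 0.06 N m.
- handle_mid (a point): Middle of the black bow handle on the door: a round bar 10 mm thick, 100 mm long along this point's y, with 33 mm of clear space under it; z points out of the door. With the door shut it is 175 mm nearer than the hinge line, 46 mm above it, and 65 mm to the box's -y side. The door's free edge is 29 mm farther from the hinge.
- door_hinge (a point): Middle of the door's hinge line on the box's far top edge, 120 mm above the bench. The line runs along this point's y; as the door opens its near edge rises and goes over towards +x. Upright, it reaches 204 mm above the hinge.
- door (a joint): Door angle: 0 = shut, 1.57 = upright, stop at 1.85. It stays where it is left (stiff hinge, about 0.75 N m of friction; 8 N at the handle moves it). It cannot rise while the bolt is thrown.
- cap_grip (a point): Middle of the grip bar of the red fuse cap inside the box (box x = -25, y = -45 mm, 94 mm above the bench; hidden until the door opens). The bar is 38 mm long (this point's x), 11 mm wide (y), 24 mm tall, on a round flange 40 mm across whose upper face is 12 mm below this point. Grip it across the 11 mm with fingertips above the flange.
- fuse_cap (a joint): Angle of the fuse cap's bayonet: 0 = pushed in but not locked (bar along the box's x), grows clockwise seen from above, stop at 1.5. It takes about 0.1 N m; past about 1.15 a spring detent snaps it on to the stop, where it is locked.
- multimeter: Yellow multimeter 75 x 150 x 36 mm, bystander; origin at the centre of its underside.
- solder_reel: Small white reel, 64 mm diameter, 40 mm tall, bystander; origin at the centre of its underside.
- pliers: Orange-handled pliers about 155 mm long, lying flat, bystander; origin at the pivot, on the bench.
- screwdriver: Red-handled screwdriver lying flat along about x, bystander; origin on the bench below its middle.
- tape_roll: Amber tape roll, 76 mm diameter, 19 mm tall, lying flat, bystander; origin at the centre of its underside.
- circuit_board: Green circuit board module 60 x 100 x 14 mm, bystander; origin at the centre of its underside.
Mind the look-alikes: they are no part of the job. What is meant by the part that bears key_red_bow is not green, turquoise or white, and is the smaller of those in its own colour.

How it is judged:
By the outcome, as a careful person would: the job done as asked, in the order asked, and still so for the second after the job is handed in, with the robot touching nothing.
It also fails if it takes over 69 s, if anything falls off the work surface, if the arm or the gripper's body presses on something with over 40 N, if the wrist force passes 120 N, or if a joint passes its speed limit or range.

## Working session

There is one attempt and no reset: what is moved stays moved. The work goes in short steps, Python scripts to look and compute and a tool call to move; the robot and the scene stay as the last step left them, time stands still between calls to the robot, and variables do not carry over. Pictures are saved under pics/ and viewed, about 8 in all and at most 12, crops included, and the job is handed in when it is done.

Besides the shell and the picture viewer there is one more tool, called after ">>>" as name(argument=value, ...), one argument or row to a line, values as JSON. servo_tool: Moves the arm, as the interface text tells. Its arguments: {"type":"object","properties":{"turn":{"type":"array","items":{"type":"array","items":{"type":"number"}}},"dp":{"type":"array","items":{"type":"array","items":{"type":"number"}}},"fingers":{"type":"array","items":{"type":"number"}}},"required":["turn","dp","fingers"]}

```bash
mkdir -p pics; cat > h.py <<'E'
import numpy as np, cv2
from bench import *
def cam(n):
    d=get_image(n); d['f']=240/np.tan(np.radians(d['vfov']/2)); return d
def ray(d,u,v):
    T=np.array(d['world_from_camera']); r=T[:3,:3]@np.array([(u-d['cx'])/d['f'],(v-d['cy'])/d['f'],1]); return T[:3,3],r
def atz(d,u,v,z):
    o,r=ray(d,u,v); return o+r*(z-o[2])/r[2]
def proj(d,P):
    T=np.array(d['world_from_camera']); p=T[:3,:3].T@(np.array(P)-T[:3,3]); return d['cx']+d['f']*p[0]/p[2], d['cy']+d['f']*p[1]/p[2]
def save(d,n): cv2.imwrite('pics/'+n,d['img'][:,:,::-1])
E
python3 - <<'E'
from h import *
a=cam('scene');save(a,'s0.png');b=cam('top');save(b,'t0.png')
for d in(a,b):print(d['f'],d['cx'],d['cy'],np.round(d['world_from_camera'],3).tolist(),{k:v for k,v in d.items() if k not in('img',)}.keys())
for q in['key_red_bow','key_black_bow','key_blue_bow','key_stand','control_box','lock_face','handle_mid']:
  for c in('scene','top'):print(q,c,[(round(r['score'],2),np.round(r['box']).tolist()) for r in search_frame(q,c)][:5])
print(read_state())
E
```

```text
433.5622535301016 316.2726105631972 230.9663772869752 [[-0.643, 0.574, -0.507, 947.071], [0.765, 0.466, -0.444, 470.066], [-0.018, -0.674, -0.739, 827.59], [0.0, 0.0, 0.0, 1.0]] dict_keys(['vfov', 'cx', 'cy', 'world_from_camera', 'f'])
598.9108417337493 309.3325077335835 234.02737955519788 [[-0.02, -0.997, 0.077, 350.274], [-1.0, 0.021, 0.02, 20.517], [-0.022, -0.077, -0.997, 1830.179], [0.0, 0.0, 0.0, 1.0]] dict_keys(['vfov', 'cx', 'cy', 'world_from_camera', 'f'])
key_red_bow scene [(0.83, [408.0, 262.0, 36.0, 26.0]), (0.8, [484.0, 314.0, 26.0, 37.0]), (0.78, [507.0, 284.0, 33.0, 25.0]), (0.58, [364.0, 349.0, 18.0, 34.0]), (0.54, [421.0, 306.0, 13.0, 15.0])]
key_red_bow top [(0.72, [227.0, 195.0, 10.0, 16.0]), (0.62, [210.0, 245.0, 11.0, 4.0]), (0.61, [228.0, 278.0, 29.0, 18.0]), (0.58, [170.0, 265.0, 17.0, 31.0])]
key_black_bow scene [(0.49, [394.0, 296.0, 17.0, 16.0])]
key_black_bow top []
key_blue_bow scene [(0.76, [374.0, 287.0, 12.0, 12.0])]
key_blue_bow top [(0.43, [245.0, 238.0, 13.0, 6.0]), (0.16, [329.0, 174.0, 110.0, 91.0])]
key_stand scene [(0.71, [351.0, 279.0, 105.0, 69
[... 453 characters left out ...]
]
{'clock': 0.8, 'joints': array([ 1.58659355e+00,  3.84680433e-01,  7.88639872e-03, -1.23765481e-05,
       -1.19400223e+00, -2.58567728e-01]), 'joint_vel': array([-0.0004111 ,  0.0013466 , -0.00059279, -0.00089257, -0.00036232,
        0.00139753]), 'joint_efforts': array([-7.38799499e-04, -3.92029417e+01,  1.88610077e+01,  4.19036239e+00,
       -2.33148967e-04, -1.88655726e-06]), 'position': array([150.23241799, 606.64449511, 231.31672495]), 'ee_rot': array([ 9.92641576e-01, -1.21089642e-01, -5.70464573e-06,  7.53978869e-07]), 'contact_force': array([-0.0212052 ,  0.55611004, -0.35795558]), 'wrist_torque': array([-0.01038467,  0.0219616 ,  0.04425352]), 'gripper_width': 85.2715057572866}
```

View pics/s0.png

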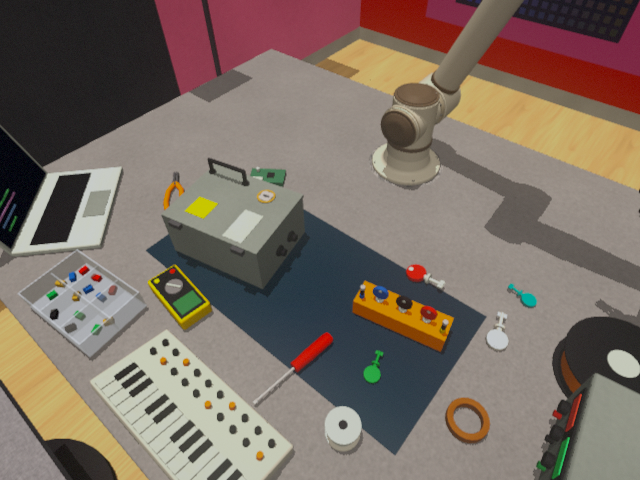

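View pics/t0.png

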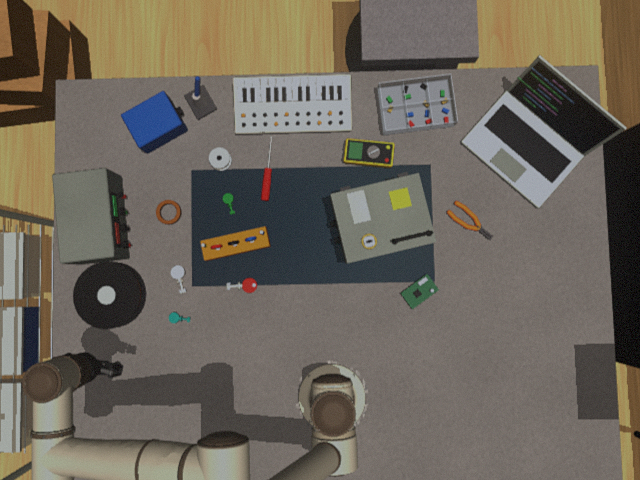

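Red candidates are the key in the stand (scene 428,313; top 216,246) and a bigger red one lying on the bench (scene 417,272; top 249,285). The smaller one, standing in the stand, fits. The next crops should confirm that and show the lock.

```bash
python3 - <<'E'
from h import *
a=cam('scene');b=cam('top')
def crop(d,x,y,w,h,W=400,H=300): return cv2.resize(d['img'][y:y+h,x:x+w],(W,H),interpolation=cv2.INTER_CUBIC)
m=np.vstack([np.hstack([crop(a,350,260,120,90),crop(b,190,215,88,66)]),np.hstack([crop(a,160,150,160,120),crop(b,325,168,120,90)])])
cv2.imwrite('pics/m1.png',m[:,:,::-1])
def red(d,x,y,w,h):
    hsv=cv2.cvtColor(d['img'],cv2.COLOR_RGB2HSV).astype(int); k=((hsv[...,0]<5)|(hsv[...,0]>174))&(hsv[...,1]>150)&(hsv[...,2]>60)
    z=np.zeros_like(k);z[y:y+h,x:x+w]=k[y:y+h,x:x+w]; v,u=np.nonzero(z);return u.mean(),v.mean(),len(u),(u.min(),u.max(),v.min(),v.max())
ra=red(a,410,300,40,25);rb=red(b,200,235,30,20);print(ra,rb)
o1,r1=ray(a,*ra[:2]);o2,r2=ray(b,*rb[:2])
s=np.linalg.lstsq(np.c_[r1,-r2],o2-o1,rcond=None)[0];print('tri',o1+r1*s[0],o2+r2*s[1])
print('z75',atz(a,*ra[:2],70),atz(b,*rb[:2],70))
R=[r for r in regions_of('key_stand','top')][0]['region']
rect=cv2.minAreaRect(np.argwhere(R)[:,::-1].astype(np.float32));print(rect)
p=cv2.boxPoints(rect);print([atz(b,*q,45).round(1).tolist() for q in p])
R=regions_of('control_box','top')[0]['region'];rect=cv2.minAreaRect(np.argwhere(R)[:,::-1].astype(np.float32))
print([atz(b,*q,125).round(1).tolist() for q in cv2.boxPoints(rect)])
E
```

```text
(np.float64(428.3767123287671), np.float64(312.2054794520548), 146, (np.int64(421), np.int64(435), np.int64(306), np.int64(319))) (np.float64(215.6), np.float64(246.24), 25, (np.int64(211), np.int64(220), np.int64(245), np.int64(248)))
tri [456.44763749 332.35858484  73.65360223] [456.00155244 333.23782789  73.78329646]
z75 [454.07006049 331.69124899  70.        ] [456.22929112 333.91143293  70.        ]
((235.06736755371094, 243.7921142578125), (21.36165428161621, 67.98252868652344), 77.00537872314453)
[[474.4, 386.6, 45.0], [516.1, 186.9, 45.0], [453.4, 173.4, 45.0], [411.7, 372.5, 45.0]]Traceback (most recent call last):
  File "<stdin>", line 16, in <module>
IndexError: list index out of range
```

View pics/m1.png

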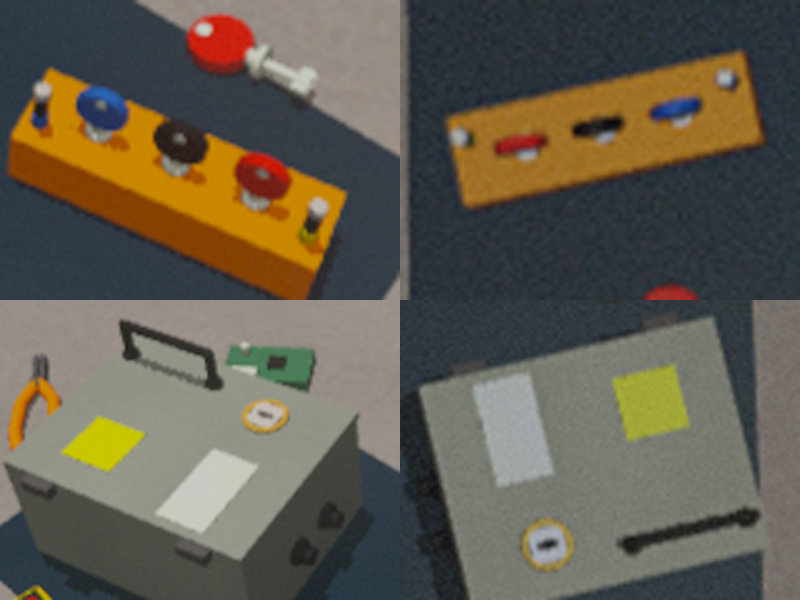

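The lower-right bow of the stand (scene 428,312) is the small red key; the lock is at top px (369,241) and scene (266,196). I'll move above the key first.

>>> servo_tool(
  turn=[
    [0,0,-0.18],
    [0,0,-0.18],
    [0,0,-0.18],
    [0,0,-0.18],
    [0,0,-0.18],
  ],
  dp=[
    [0.03,-0.027,0],
    [0.03,-0.027,0],
    [0.03,-0.027,0],
    [0.03,-0.027,0],
    [0.03,-0.027,0],
  ],
  fingers=[0.085,0.085,0.085,0.085,0.085],
)

```text
clock: 1.62
position: [302.1, 469.6, 231.0]
ee_rot: [0.835, -0.551, 0.0, -0.0]
contact_force: [0.6, 1.2, 0.5]
gripper_width: 84.9
```

```bash
cat >> h.py <<'E'
def tri(a,ua,b,ub):
    o1,r1=ray(a,*ua);o2,r2=ray(b,*ub);s=np.linalg.lstsq(np.c_[r1,-r2],o2-o1,rcond=None)[0]
    return o1+r1*s[0],o2+r2*s[1]
def st():
    s=read_state();x,y,z,w=s['ee_rot'];from scipy.spatial.transform import Rotation as R
    M=R.from_quat(s['ee_rot']).as_matrix();print('t',round(s['clock'],2),'p',s['position'].round(1),'yawy',round(np.arctan2(M[1,1],M[0,1]),3),'z',M[:,2].round(3),'w',round(s['gripper_width'],1),'F',np.round(s['contact_force'],1),'T',np.round(s['wrist_torque'],2),'j',s['joints'].round(2));return s
E
python3 - <<'E'
from h import *
a=cam('scene');b=cam('top');st()
# lock ring: orange ring on grey
def ring(d,x,y,w,h):
    hsv=cv2.cvtColor(d['img'],cv2.COLOR_RGB2HSV).astype(int);k=(hsv[...,0]>8)&(hsv[...,0]<25)&(hsv[...,1]>90)&(hsv[...,2]>90)
    z=np.zeros(k.shape,np.uint8);z[y:y+h,x:x+w]=k[y:y+h,x:x+w];pts=np.argwhere(z)[:,::-1].astype(np.float32)
    return cv2.fitEllipse(cv2.convexHull(pts)),len(pts)
ra=ring(a,250,185,32,24);rb=ring(b,358,230,24,24);print(ra,rb)
print('lock tri',tri(a,ra[0][0],b,rb[0][0]));print('z131',atz(a,*ra[0][0],131),atz(b,*rb[0][0],131))
for n,p,z in[('far L',(331,193.5),120),('far R',(419.2,173.1),120),('hL',(392.8,231.2),160),('hR',(431,223.2),160)]:print(n,atz(b,*p,z).round(1))
# scene handle ends top, far corners
for n,p,z in[('S cornerA(160,465)',(162.4,216.4),120),('S cornerB',(256,253),120),('S near corner',(302.8,196),120)]:print(n,atz(a,*p,z).round(1))
E
```

```text
t 1.73 p [303.1 468.1 231.1] yawy -2.737 z [ 0.001 -0.    -1.   ] w 85.0 F [-0.6 -0.1 -0.2] T [ 0.05 -0.01 -0.02] j [ 1.29  0.27 -0.16  0.   -1.14 -0.88]
(((265.76910400390625, 195.85548400878906), (13.408801078796387, 18.565824508666992), 81.50508880615234), 93) (((368.67852783203125, 240.8665008544922), (14.928165435791016, 15.594758987426758), 71.70710754394531), 66)
lock tri (array([ 458.5281297 , -112.68093197,  131.49866509]), array([ 458.73579315, -112.89052668,  131.52838573]))
z131 [ 458.17814808 -113.09839975  131.        ] [ 458.76953154 -112.93202454  131.        ]
far L [598.3  -9.3 120. ]
far R [ 651.6 -264.1  120. ]
hL [ 482.5 -178.5  160. ]
hR [ 502.6 -285.4  160. ]
S cornerA(160,465) [ 649.8 -259.3  120. ]
S cornerB [590.2 -13.8 120. ]
S near corner [395.1 -52.9 120. ]
```

>>> servo_tool(
  turn=[
    [0,0,-0.1],
    [0,0,-0.1],
    [0,0,0],
    [0,0,0],
    [0,0,0],
  ],
  dp=[
    [0.04,-0.036,-0.02],
    [0.04,-0.036,-0.02],
    [0.04,-0.036,-0.03],
    [0.032,-0.028,-0.03],
    [0,0,-0.015],
  ],
  fingers=[0.085,0.085,0.085,0.085,0.085],
)

```text
clock: 2.35
position: [459.3, 332.2, 115.7]
ee_rot: [0.777, -0.63, -0.0, -0.005]
contact_force: [-0.3, -0.1, 0.4]
gripper_width: 84.6
```

```bash
python3 - <<'E'
from h import *
a=cam('scene');b=cam('top');st()
def crop(d,x,y,w,h,W=400,H=300): return cv2.resize(d['img'][y:y+h,x:x+w],(W,H),interpolation=cv2.INTER_CUBIC)
cv2.imwrite('pics/m2.png',np.hstack([crop(a,340,230,140,105),crop(b,180,205,88,66)])[:,:,::-1])
E
```

```text
t 2.45 p [457.6 333.4 115.6] yawy -2.932 z [ 0.005  0.007 -1.   ] w 84.9 F [ 0.2 -0.6 -0.3] T [-0.    0.05 -0.01] j [ 0.92  0.39 -0.3  -0.   -0.87 -0.71]
```

View pics/m2.png

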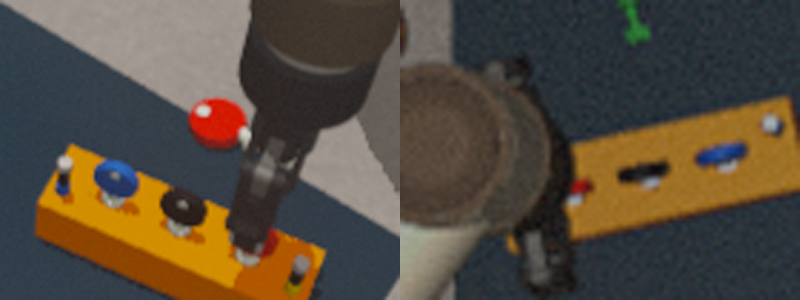

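>>> servo_tool(
  turn=[
    [-0.007,0.005,0],
    [0,0,0],
    [0,0,0],
    [0,0,0],
    [0,0,0],
  ],
  dp=[
    [-0.001,-0.001,-0.02],
    [0,0,-0.02],
    [0,0,-0.015],
    [0,0,-0.005],
    [0,0,0],
  ],
  fingers=[0.085,0.085,0.085,0.085,0.03],
)

```text
clock: 3.08
position: [454.8, 337.7, 54.6]
ee_rot: [0.78, -0.626, 0.0, -0.002]
contact_force: [-0.4, -0.4, -0.4]
gripper_width: 69.5
```

>>> servo_tool(
  turn=[
    [0,0,0],
    [0,0,0],
    [0,0,0],
    [0,0,0],
    [0,0,0],
  ],
  dp=[
    [0,0,0],
    [0,0,0],
    [0,0,0],
    [0,0,0],
    [0,0,0],
  ],
  fingers=[0.02,0.0,0.0,0.0,0.0],
)

```text
clock: 3.7
position: [455.6, 338.6, 56.6]
ee_rot: [0.78, -0.626, 0.0, -0.004]
contact_force: [-0.0, -0.0, 0.4]
gripper_width: 7.4
```

```bash
python3 -c "
from h import *;st()"
```

```text
t 3.7 p [455.6 338.6  56.6] yawy -2.923 z [ 0.005  0.006 -1.   ] w 7.4 F [-0.  -0.   0.4] T [-0.01  0.02 -0.04] j [ 0.92  0.47 -0.36  0.   -0.74 -0.71]
```

```bash
python3 - <<'E'
from h import *
a=cam('scene');b=cam('top');st();cam('top');st()
def crop(d,x,y,w,h,W=400,H=300): return cv2.resize(d['img'][y:y+h,x:x+w],(W,H),interpolation=cv2.INTER_CUBIC)
cv2.imwrite('pics/m3.png',np.hstack([crop(a,380,250,80,60,640,480)])[:,:,::-1])
E
```

```text
t 3.8 p [455.6 338.6  56.6] yawy -2.923 z [ 0.005  0.006 -1.   ] w 8.0 F [0.8 0.3 0.6] T [-0.    0.07  0.01] j [ 0.92  0.47 -0.36  0.   -0.74 -0.71]
t 3.85 p [455.6 338.6  56.5] yawy -2.923 z [ 0.005  0.006 -1.   ] w 8.0 F [ 0.5 -0.1  0.1] T [ 0.    0.04 -0.04] j [ 0.92  0.47 -0.36  0.   -0.74 -0.71]
```

View pics/m3.png

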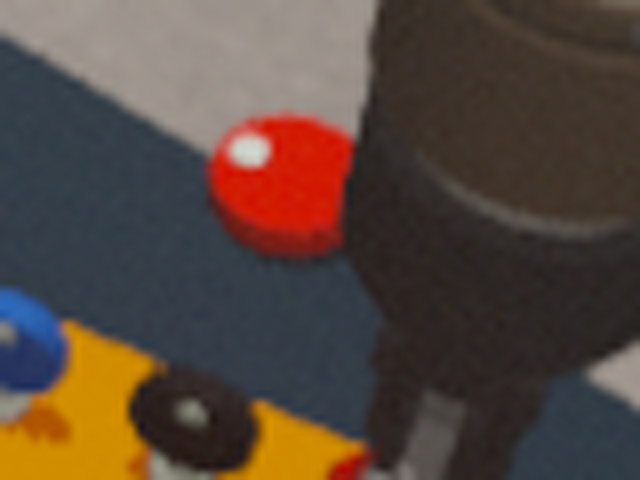

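>>> servo_tool(
  turn=[
    [0,0,0],
    [-0.006,0.005,0],
    [0,0,-0.01],
    [0,0,0],
    [0,0,0],
  ],
  dp=[
    [0,0,0],
    [0,0,0],
    [0.001,-0.006,0],
    [0,0,0],
    [0,0,0],
  ],
  fingers=[0.03,0.03,0.03,0.03,0.03],
)

```text
clock: 4.47
position: [456.8, 332.1, 56.5]
ee_rot: [0.777, -0.63, 0.0, 0.0]
contact_force: [0.4, 0.2, 1.1]
gripper_width: 30.2
```

```bash
python3 -c "
from h import *;st()"
```

```text
t 4.47 p [456.8 332.1  56.5] yawy -2.933 z [ 0. -0. -1.] w 30.2 F [0.4 0.2 1.1] T [-0.01 -0.04  0.02] j [ 0.92  0.47 -0.36  0.   -0.75 -0.71]
```

>>> servo_tool(
  turn=[
    [0,0,0],
    [0,0,0],
    [0,0,0],
    [0,0,0],
    [0,0,0],
  ],
  dp=[
    [0,0,0],
    [0,0,0],
    [0,0,0],
    [0,0,0],
    [0,0,0],
  ],
  fingers=[0.0,0.0,0.0,0.0,0.0],
)

```text
clock: 5.1
position: [456.9, 332.2, 56.7]
ee_rot: [0.777, -0.63, 0.0, -0.0]
contact_force: [-0.6, -1.0, 0.8]
gripper_width: 7.4
```

>>> servo_tool(
  turn=[
    [0,0,0],
    [0,0,0],
    [0,0,0],
    [0,0,0],
    [0,0,0],
  ],
  dp=[
    [0,0,0.01],
    [0,0,0.02],
    [0,0,0.04],
    [0,0,0.05],
    [0,0,0.05],
  ],
  fingers=[0.0,0.0,0.0,0.0,0.0],
)

```text
clock: 5.72
position: [454.3, 329.6, 228.9]
ee_rot: [0.777, -0.63, -0.0, 0.005]
contact_force: [0.8, 0.9, -0.4]
gripper_width: 7.7
```

```bash
python3 -c "
from h import *;st()"
```

```text
t 5.72 p [454.3 329.6 228.9] yawy -2.934 z [-0.007 -0.008 -1.   ] w 7.7 F [ 0.8  0.9 -0.4] T [ 0.08 -0.06 -0.01] j [ 0.92  0.28 -0.15 -0.   -1.15 -0.71]
```

>>> servo_tool(
  turn=[
    [0,0,0],
    [0,0,0],
    [0,0,0],
    [0,0,0],
    [0,0,0],
  ],
  dp=[
    [0,-0.04,0],
    [0,-0.05,0],
    [0,-0.055,0],
    [0,-0.055,0],
    [0,-0.055,0],
  ],
  fingers=[0.0,0.0,0.0,0.0,0.0],
)

```text
clock: 6.35
position: [455.3, 72.8, 238.1]
ee_rot: [0.779, -0.627, 0.001, -0.004]
contact_force: [0.8, -0.6, -1.2]
gripper_width: 7.8
```

>>> servo_tool(
  turn=[
    [0,0,0],
    [0,0,0],
    [0,0,0],
    [0,0,0],
    [0,0,0],
  ],
  dp=[
    [0,-0.055,0],
    [0,-0.05,0],
    [0,-0.04,0],
    [0,-0.02,0],
    [0,-0.01,0],
  ],
  fingers=[0.0,0.0,0.0,0.0,0.0],
)

```text
clock: 6.98
position: [453.2, -110.4, 241.9]
ee_rot: [0.778, -0.628, 0.003, -0.006]
contact_force: [0.3, -0.0, -0.7]
gripper_width: 8.0
```

```bash
python3 - <<'E'
from h import *
a=cam('scene');b=cam('top');s=st()
def crop(d,x,y,w,h,W=400,H=300): return cv2.resize(d['img'][y:y+h,x:x+w],(W,H),interpolation=cv2.INTER_CUBIC)
u,v=map(int,proj(a,s['position']));print(u,v,proj(a,s['position']))
x0,y0=u-40,v-20
cv2.imwrite('pics/m4.png',crop(a,x0,y0,80,60,800,600)[:,:,::-1])
E
```

```text
t 7.08 p [ 453.3 -109.9  241.8] yawy -2.929 z [ 0.012  0.005 -1.   ] w 7.8 F [ 0.4 -0.1 -0.9] T [0.01 0.02 0.01] j [ 0.11  0.1  -0.35 -0.   -1.11  0.11]
263 157 (np.float64(263.042937015938), np.float64(157.84552020292745))
```

View pics/m4.png

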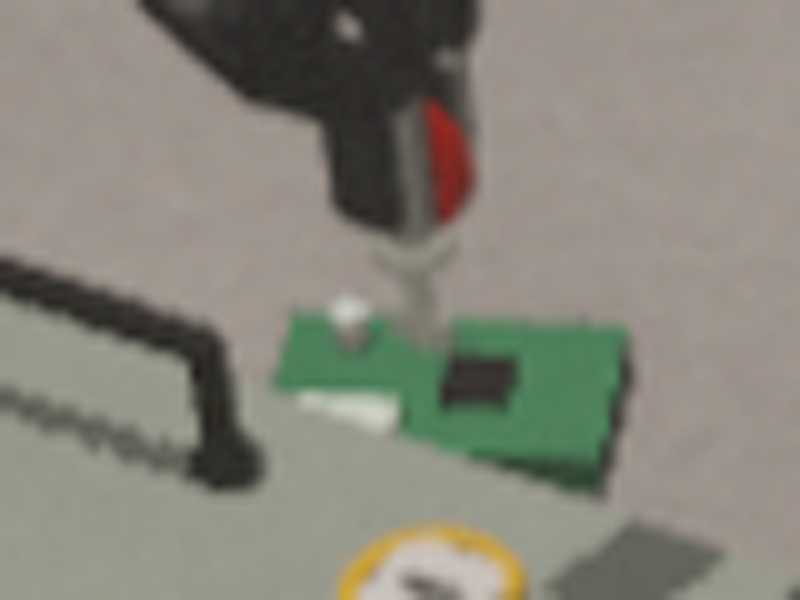

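```bash
python3 - <<'E'
from h import *
from scipy.spatial.transform import Rotation as R
a=cam('scene');s=read_state();P=s['position'];M=R.from_quat(s['ee_rot']).as_matrix()
for off in(-4,0,4):
  for zz,n in((11.5,'sh'),(37.3,'tip'),(-13.5,'bow')):
    u,v=proj(a,P+M@[off,0,zz]);print(off,n,round((u-223)*10),round((v-137)*10))
print(M.round(3))
E
```

```text
-4 sh 423 258
-4 tip 435 350
-4 bow 411 165
0 sh 408 252
0 tip 420 345
0 bow 396 159
4 sh 392 247
4 tip 404 340
4 bow 380 154
[[ 0.211 -0.977  0.012]
 [-0.977 -0.211  0.005]
 [-0.003 -0.013 -1.   ]]
```

>>> servo_tool(
  turn=[
    [-0.005,0.012,-0.005],
    [0,0,0],
    [0,0,0],
    [0,0,0],
    [0,0,0],
  ],
  dp=[
    [0.005,-0.005,-0.02],
    [0,0,-0.02],
    [0,0,-0.02],
    [0,0,-0.005],
    [0,0,0],
  ],
  fingers=[0.0,0.0,0.0,0.0,0.0],
)

```text
clock: 7.75
position: [458.8, -111.5, 170.6]
ee_rot: [0.778, -0.628, -0.002, 0.002]
contact_force: [0.4, -0.2, 0.2]
gripper_width: 8.2
```

```bash
python3 -c "
from h import *;cam('top');st()"
```

```text
t 7.8 p [ 458.9 -111.5  170.8] yawy -2.929 z [-0.005  0.    -1.   ] w 7.9 F [ 0.5  0.4 -1.1] T [ 0.05 -0.01  0.  ] j [ 0.11  0.19 -0.44 -0.   -0.95  0.11]
```

>>> servo_tool(
  turn=[
    [0,-0.005,-0.006],
    [0,0,0],
    [0,0,0],
    [0,0,0],
    [0,0,0],
  ],
  dp=[
    [0,-0.003,0.003],
    [0,0,0],
    [0,0,0],
    [0,0,0],
    [0,0,0],
  ],
  fingers=[0.0,0.0,0.0,0.0,0.0],
)

```text
clock: 8.43
position: [460.1, -114.7, 176.1]
ee_rot: [0.776, -0.63, 0.002, -0.002]
contact_force: [0.0, -0.6, -0.5]
gripper_width: 7.4
```

```bash
python3 - <<'E'
from h import *
from scipy.spatial.transform import Rotation as R
a=cam('scene');s=st();P=s['position'];M=R.from_quat(s['ee_rot']).as_matrix()
u,v=map(int,proj(a,P));x0,y0=u-32,v-22
cv2.imwrite('pics/m5.png',cv2.resize(a['img'][y0:y0+48,x0:x0+64],(800,600),interpolation=cv2.INTER_CUBIC)[:,:,::-1])
for off in(-4,0,4):
  for zz,n in((11.5,'sh'),(37.3,'tip')):
    u,v=proj(a,P+M@[off,0,zz]);print(off,n,round((u-x0+.5)*12.5-.5),round((v-y0+.5)*12.5-.5))
u,v=proj(a,[458.2,-113.1,131]);print('lock',(u-x0+.5)*12.5,(v-y0+.5)*12.5)
E
```

```text
t 8.47 p [ 460.1 -114.7  176.1] yawy -2.935 z [ 0.005  0.    -1.   ] w 7.6 F [-1.2  0.3 -0.2] T [-0.1   0.02  0.02] j [ 0.1   0.18 -0.44  0.   -0.95  0.11]
-4 sh 438 341
-4 tip 453 445
0 sh 420 334
0 tip 435 438
4 sh 402 328
4 tip 417 432
lock 453.27630679107074 467.00164324994125
```

View pics/m5.png

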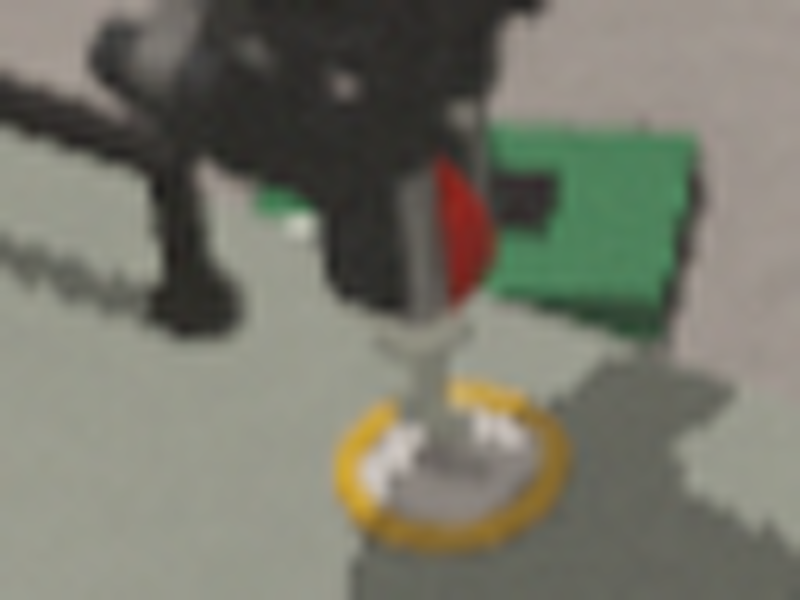

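>>> servo_tool(
  turn=[
    [0,0.005,0],
    [0,0,0],
    [0,0,0],
    [0,0,0],
    [0,0,0],
  ],
  dp=[
    [-0.0017,0,0],
    [0,0,-0.005],
    [0,0,-0.003],
    [0,0,-0.003],
    [0,0,-0.003],
  ],
  fingers=[0.0,0.0,0.0,0.0,0.0],
)

```text
clock: 9.1
position: [458.2, -114.6, 160.9]
ee_rot: [0.776, -0.63, -0.0, 0.0]
contact_force: [0.4, -0.1, -0.9]
gripper_width: 7.9
```

```bash
python3 -c "
from h import *;st()"
```

```text
t 9.1 p [ 458.2 -114.6  160.9] yawy -2.935 z [-0.001  0.    -1.   ] w 7.9 F [ 0.4 -0.1 -0.9] T [-0.04 -0.02  0.08] j [ 0.1   0.2  -0.46 -0.   -0.92  0.11]
```

>>> servo_tool(
  turn=[
    [0,0,0],
    [0,0,0],
    [0,0,0],
    [0,0,0],
    [0,0,0],
  ],
  dp=[
    [0,0,-0.004],
    [0,0,-0.004],
    [0,0,-0.003],
    [0,0,-0.003],
    [0,0,-0.002],
  ],
  fingers=[0.0,0.0,0.0,0.0,0.0],
)

```text
clock: 9.72
position: [458.1, -114.6, 143.6]
ee_rot: [0.776, -0.63, -0.0, 0.0]
contact_force: [0.7, -1.1, -0.4]
gripper_width: 7.8
```

```bash
python3 -c "
from h import *;st()"
```

```text
t 9.72 p [ 458.1 -114.6  143.6] yawy -2.935 z [-0.001  0.    -1.   ] w 7.8 F [ 0.7 -1.1 -0.4] T [ 0.05 -0.02  0.02] j [ 0.1   0.22 -0.48 -0.   -0.87  0.11]
```

Nearly home with no contact yet; I'll press until it seats.

>>> servo_tool(
  turn=[
    [0,0,0],
    [0,0,0],
    [0,0,0],
    [0,0,0],
    [0,0,0],
  ],
  dp=[
    [0,0,-0.001],
    [0,0,-0.001],
    [0,0,-0.001],
    [0,0,-0.001],
    [0,0,0],
  ],
  fingers=[0.0,0.0,0.0,0.0,0.0],
)

```text
clock: 10.35
position: [458.3, -114.6, 142.9]
ee_rot: [0.777, -0.63, 0.0, 0.0]
contact_force: [-0.3, 0.7, -0.2]
gripper_width: 7.5
```

```bash
python3 -c "
from h import *;st()"
```

```text
t 10.35 p [ 458.3 -114.6  142.9] yawy -2.933 z [ 0. -0. -1.] w 7.5 F [-0.3  0.7 -0.2] T [-0.08 -0.   -0.01] j [ 0.1   0.22 -0.48  0.   -0.87  0.11]
```

>>> servo_tool(
  turn=[
    [0,0,0],
    [0,0,0],
    [0,0,0],
    [0,0,0],
    [0,0,0],
  ],
  dp=[
    [0,0,0],
    [0,0,0],
    [0,0,0],
    [0,0,0],
    [0,0,-0.003],
  ],
  fingers=[0.0,0.0,0.0,0.0,0.0],
)

```text
clock: 10.98
position: [458.5, -114.8, 142.3]
ee_rot: [0.777, -0.629, 0.0, 0.001]
contact_force: [-10.1, 6.8, 31.5]
gripper_width: 8.1
```

```bash
python3 -c "
from h import *;st()"
```

```text
t 10.97 p [ 458.5 -114.8  142.3] yawy -2.932 z [-0.    -0.002 -1.   ] w 8.1 F [-10.1   6.8  31.5] T [2.1  3.24 0.  ] j [ 0.1   0.22 -0.48  0.   -0.87  0.11]
```

>>> servo_tool(
  turn=[
    [0,0,-0.1],
    [0,0,-0.17],
    [0,0,-0.17],
    [0,0,-0.17],
    [0,0,-0.17],
  ],
  dp=[
    [0,0,0],
    [-0.0002,0,0],
    [-0.0003,0,0],
    [-0.0003,0.0001,0],
    [-0.0003,0.0001,0],
  ],
  fingers=[0.0,0.0,0.0,0.0,0.0],
)

```text
clock: 11.6
position: [458.1, -114.6, 142.8]
ee_rot: [-0.469, 0.883, -0.001, -0.0]
contact_force: [0.7, -0.6, -0.5]
gripper_width: 7.8
```

```bash
python3 -c "
from h import *;st()"
```

```text
t 11.6 p [ 458.1 -114.6  142.8] yawy 2.548 z [ 0.001 -0.002 -1.   ] w 7.8 F [ 0.7 -0.6 -0.5] T [-0.12 -0.06  0.08] j [ 0.1   0.22 -0.48  0.   -0.87 -0.7 ]
```

>>> servo_tool(
  turn=[
    [0,0,-0.17],
    [0,0,-0.17],
    [0,0,-0.17],
    [0,0,-0.17],
    [0,0,-0.17],
  ],
  dp=[
    [-0.0002,0.0002,0],
    [-0.0002,0.0002,0],
    [-0.0002,0.0003,0],
    [-0.0001,0.0003,0],
    [0,0.0003,0],
  ],
  fingers=[0.0,0.0,0.0,0.0,0.0],
)

```text
clock: 12.22
position: [458.1, -114.3, 142.8]
ee_rot: [-0.05, 0.999, -0.002, -0.001]
contact_force: [-0.4, -1.3, 0.7]
gripper_width: 7.7
```

```bash
python3 -c "
from h import *;st()"
```

```text
t 12.22 p [ 458.1 -114.3  142.8] yawy 1.671 z [-0.001 -0.005 -1.   ] w 7.7 F [-0.4 -1.3  0.7] T [-0.3   0.03  0.11] j [ 0.1   0.22 -0.49  0.01 -0.87 -1.58]
```

>>> servo_tool(
  turn=[
    [0,0,0],
    [0,0,0],
    [0,0,0],
    [0,0,0],
    [0,0,0],
  ],
  dp=[
    [0,0,0],
    [0,0,0],
    [0,0,0.02],
    [0,0,0.04],
    [0,0,0.05],
  ],
  fingers=[0.03,0.03,0.03,0.03,0.03],
)

```text
clock: 12.85
position: [455.2, -114.3, 251.2]
ee_rot: [-0.055, 0.998, -0.002, -0.006]
contact_force: [1.3, 1.1, 0.3]
gripper_width: 30.3
```

>>> servo_tool(
  turn=[
    [0,0,0.17],
    [0,0,0.17],
    [0,0,0.17],
    [0,0,0.17],
    [0,0,0.17],
  ],
  dp=[
    [0,-0.02,0],
    [0,-0.025,0],
    [0,-0.025,0],
    [0,-0.025,0],
    [0,-0.02,0],
  ],
  fingers=[0.04,0.04,0.04,0.04,0.04],
)

```text
clock: 13.48
position: [457.9, -231.3, 256.9]
ee_rot: [-0.481, 0.877, -0.004, 0.002]
contact_force: [-0.2, -0.0, 0.6]
gripper_width: 40.0
```

```bash
python3 - <<'E'
from h import *
b=cam('top');a=cam('scene');st()
cv2.imwrite('pics/m6.png',cv2.resize(a['img'][110:260,140:340],(800,600),interpolation=cv2.INTER_CUBIC)[:,:,::-1])
b['img']=cv2.imread('pics/t0.png')[:,:,::-1]; a['img']=cv2.imread('pics/s0.png')[:,:,::-1]
g=b['img'].max(2)[225:250,385:440];pts=np.argwhere(g<60)[:,::-1].astype(np.float32)+[385,225]
r=cv2.minAreaRect(pts);print(r);c=r[0];print('handle top z166',atz(b,*c,166))
g=a['img'].max(2)[150:190,200:252];pts=np.argwhere(g<70)[:,::-1].astype(np.float32)+[200,150];r=cv2.minAreaRect(pts);print('scene',r)
by=np.array([-.2046,.9789,0]);bx=np.array([.9789,.2046,0])
H=np.array([625,-137,120]);h=H-175*bx-65*by+[0,0,46];print(h,'pred px',proj(a,h),proj(b,h),[proj(a,h+s*by) for s in(-50,50)],[proj(b,h+s*by) for s in(-50,50)])
E
```

```text
t 13.57 p [ 457.9 -231.8  256.7] yawy 2.566 z [ 0.007 -0.005 -1.   ] w 40.0 F [-0.2  0.5 -0.2] T [0.08 0.01 0.03] j [-0.15  0.17 -0.23  0.   -1.17 -0.43]Traceback (most recent call last):
  File "<stdin>", line 6, in <module>
cv2.error: OpenCV(4.12.0) /io/opencv/modules/imgproc/src/convhull.cpp:143: error: (-215:Assertion failed) total >= 0 && (depth == CV_32F || depth == CV_32S) in function 'convexHull'
```

View pics/m6.png

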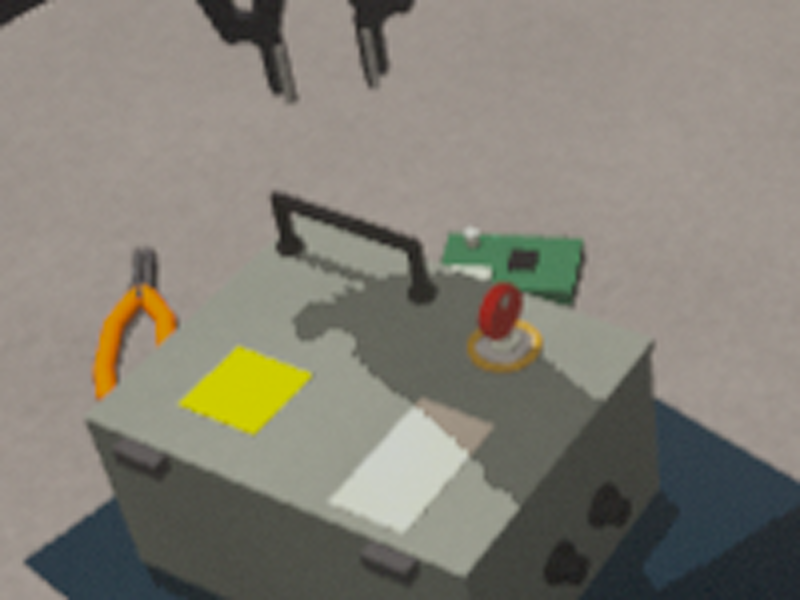

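```bash
python3 - <<'E'
from h import *
b=cam('top');a=cam('scene')
b['img']=cv2.imread('pics/t0.png')[:,:,::-1]
g=b['img'].max(2)[225:250,385:436];pts=(np.argwhere(g<60)[:,::-1]+[385,225]).astype(np.float32)
r=cv2.minAreaRect(pts);print(r,'handle top z160',atz(b,*r[0],160))
by=np.array([-.2046,.9789,0]);bx=np.array([.9789,.2046,0])
H=np.array([625,-137,120]);h=H-175*bx-65*by+[0,0,46]
print(h,'pred top',proj(b,h),[np.round(proj(a,h+s*by),1) for s in(-50,50)],'obs scene (209.5,159.3),(245,170)')
print('scene z166 obs',atz(a,209.5,159.3,166),atz(a,245,170,166))
E
```

```text
((412.7646789550781, 241.558837890625), (15.037210464477539, 41.95866775512695), 75.96376037597656) handle top z160 [ 452.41734516 -233.09115731  160.        ]
[ 466.9915 -236.4335  166.    ] pred top (np.float64(414.1246451548574), np.float64(236.1567240744868)) [array([208.6, 159.3]), array([242.3, 171.3])] obs scene (209.5,159.3),(245,170)
scene z166 obs [ 475.91256346 -283.70928677  166.        ] [ 449.48972418 -185.81165313  166.        ]
```

>>> servo_tool(
  turn=[
    [0.005,0.007,0.16],
    [0,0,0.16],
    [0,0,0.16],
    [0,0,0.15],
    [0,0,0.15],
  ],
  dp=[
    [0.005,-0.002,-0.01],
    [0,0,-0.01],
    [0,0,-0.01],
    [0,0,-0.01],
    [0,0,-0.01],
  ],
  fingers=[0.045,0.045,0.045,0.045,0.045],
)

```text
clock: 14.3
position: [463.8, -228.4, 206.6]
ee_rot: [0.783, -0.623, -0.0, -0.002]
contact_force: [0.2, -0.6, 0.6]
gripper_width: 45.4
```

```bash
python3 -c "
from h import *;st()"
```

```text
t 14.3 p [ 463.8 -228.4  206.6] yawy -2.915 z [ 0.002  0.003 -1.   ] w 45.4 F [ 0.2 -0.6  0.6] T [-0.01 -0.    0.02] j [-0.15  0.22 -0.29 -0.   -1.06  0.37]
```

>>> servo_tool(
  turn=[
    [-0.003,0.002,-0.02],
    [0,0,0],
    [0,0,0],
    [0,0,0],
    [0,0,0],
  ],
  dp=[
    [0,-0.005,-0.018],
    [0,0,-0.018],
    [0,0,-0.015],
    [0,0,-0.005],
    [0,0,0],
  ],
  fingers=[0.045,0.045,0.045,0.045,0.0],
)

```text
clock: 14.92
position: [464.4, -229.4, 149.5]
ee_rot: [0.777, -0.63, 0.0, -0.0]
contact_force: [0.1, 0.1, 0.3]
gripper_width: 27.9
```

```bash
python3 -c "
from h import *;st()"
```

```text
t 14.93 p [ 464.4 -229.4  149.5] yawy -2.934 z [ 0. -0. -1.] w 27.9 F [0.1 0.1 0.3] T [ 0.03 -0.02 -0.01] j [-0.15  0.28 -0.37  0.   -0.92  0.35]
```

>>> servo_tool(
  turn=[
    [0,0,0],
    [0,0,0],
    [0,0,0],
    [0,0,0],
    [0,0,0],
  ],
  dp=[
    [0,0,0],
    [0,0,0],
    [0,0,0],
    [0,0,0],
    [0,0,0],
  ],
  fingers=[0.0,0.0,0.0,0.0,0.0],
)

```text
clock: 15.55
position: [465.6, -229.1, 150.3]
ee_rot: [0.777, -0.63, 0.002, -0.001]
contact_force: [1.2, 0.5, -2.2]
gripper_width: 7.4
```

```bash
python3 -c "
from h import *;st()"
```

```text
t 15.55 p [ 465.6 -229.1  150.3] yawy -2.934 z [ 0.004 -0.    -1.   ] w 7.4 F [ 1.2  0.5 -2.2] T [-0.07 -0.2   0.04] j [-0.14  0.28 -0.37 -0.   -0.92  0.35]
```

>>> servo_tool(
  turn=[
    [0,0,0],
    [0,0,0],
    [0,0,0],
    [0,0,0],
    [0,0,0],
  ],
  dp=[
    [0.001,0,0.003],
    [0.001,0,0.004],
    [0.002,0,0.007],
    [0.004,0.001,0.013],
    [0.005,0.001,0.014],
  ],
  fingers=[0.0,0.0,0.0,0.0,0.0],
)

```text
clock: 16.18
position: [479.2, -226.1, 187.8]
ee_rot: [0.776, -0.631, -0.0, -0.002]
contact_force: [9.7, -1.4, -16.4]
gripper_width: 7.8
```

```bash
cat >> h.py <<'E'
def plan(x0=465.6,y0=-229.1,z0=150.3,dth=.1,n=5):
    s=st();p=s['position'];c,sn=np.cos(.206),np.sin(.206)
    f=lambda t:np.array([-175*np.cos(t)+46*np.sin(t),175*np.sin(t)+46*np.cos(t)])
    q=np.array([(p[0]-x0)*c+(p[1]-y0)*sn-175,p[2]-z0+46]);th=np.arctan2(46,175);th=np.pi-np.arctan2(q[1],q[0])-th
    print('theta',round(th,3),'radius err',round(np.hypot(*q)-np.hypot(175,46),1))
    prev=q;lat=-((p[0]-x0)*-sn+(p[1]-y0)*c);print('lat',round(lat,1))
    for i in range(1,n+1):
        t=f(th+dth*i);d=t-prev;prev=t;print(np.round([d[0]*c/1000,d[0]*sn/1000,d[1]/1000],4).tolist())
E
python3 -c "
from h import *;plan()"
```

```text
t 16.18 p [ 479.2 -226.1  187.8] yawy -2.936 z [ 0.002  0.003 -1.   ] w 7.8 F [  9.7  -1.4 -16.4] T [-0.49 -2.11  0.12] j [-0.14  0.26 -0.29 -0.   -1.02  0.34]
theta 0.221 radius err 0.5
lat -0.2
[0.0093, 0.002, 0.0154]
[0.0104, 0.0022, 0.0146]
[0.0118, 0.0025, 0.0135]
[0.013, 0.0027, 0.0122]
[0.0142, 0.003, 0.0108]
```

The door is unbolted and rising along the predicted arc (radius error 0.5 mm), so I'll carry on.

>>> servo_tool(
  turn=[
    [0,0,0],
    [0,0,0],
    [0,0,0],
    [0,0,0],
    [0,0,0],
  ],
  dp=[
    [0.009,0.002,0.015],
    [0.01,0.002,0.0145],
    [0.012,0.0025,0.0135],
    [0.013,0.0027,0.012],
    [0.014,0.003,0.011],
  ],
  fingers=[0.0,0.0,0.0,0.0,0.0],
)

```text
clock: 16.8
position: [527.9, -215.4, 250.1]
ee_rot: [0.775, -0.632, -0.012, 0.007]
contact_force: [-1.1, -4.4, -12.0]
gripper_width: 7.6
```

```bash
python3 -c "
from h import *;plan()"
```

```text
t 16.8 p [ 527.9 -215.4  250.1] yawy -2.939 z [-0.029  0.004 -1.   ] w 7.6 F [ -1.1  -4.4 -12. ] T [-1.6   0.37  0.16] j [-0.1   0.29 -0.08 -0.   -1.23  0.31]
theta 0.662 radius err 2.5
lat -0.6
[0.0161, 0.0034, 0.0083]
[0.0155, 0.0032, 0.0087]
[0.0163, 0.0034, 0.0071]
[0.0169, 0.0035, 0.0054]
[0.0173, 0.0036, 0.0036]
```

>>> servo_tool(
  turn=[
    [0,-0.01,0],
    [0,-0.01,0],
    [0,-0.005,0],
    [0,0,0],
    [0,0,0],
  ],
  dp=[
    [0.016,0.0034,0.008],
    [0.0155,0.0032,0.0085],
    [0.016,0.0034,0.007],
    [0.017,0.0035,0.0055],
    [0.017,0.0036,0.0035],
  ],
  fingers=[0.0,0.0,0.0,0.0,0.0],
)

```text
clock: 17.42
position: [587.0, -202.7, 282.4]
ee_rot: [0.773, -0.633, -0.026, 0.02]
contact_force: [-7.3, -1.8, -2.4]
gripper_width: 7.6
```

```bash
python3 -c "
from h import *;plan()"
```

```text
t 17.43 p [ 587.  -202.7  282.4] yawy -2.943 z [-0.066  0.002 -0.998] w 7.6 F [-7.3 -1.8 -2.4] T [-0.69  2.41  0.23] j [-0.07  0.38  0.13  0.   -1.38  0.27]
theta 1.036 radius err 4.3
lat -1.0
[0.0184, 0.0038, -0.0]
[0.0176, 0.0037, 0.0023]
[0.0177, 0.0037, 0.0005]
[0.0177, 0.0037, -0.0013]
[0.0174, 0.0036, -0.0031]
```

>>> servo_tool(
  turn=[
    [0,-0.02,0],
    [0,-0.02,0],
    [0,-0.02,0],
    [0,-0.02,0],
    [0,-0.02,0],
  ],
  dp=[
    [0.018,0.0038,0],
    [0.0176,0.0037,0.002],
    [0.0177,0.0037,0.0005],
    [0.0177,0.0037,-0.0013],
    [0.017,0.0036,-0.003],
  ],
  fingers=[0.0,0.0,0.0,0.0,0.0],
)

```text
clock: 18.05
position: [655.4, -188.1, 290.3]
ee_rot: [0.773, -0.634, -0.004, 0.006]
contact_force: [-7.4, -0.7, 1.7]
gripper_width: 7.2
```

```bash
python3 -c "
from h import *;plan()"
```

```text
t 18.05 p [ 655.4 -188.1  290.3] yawy -2.945 z [-0.013 -0.004 -1.   ] w 7.2 F [-7.4 -0.7  1.7] T [-0.15  2.69  0.24] j [-0.04  0.46  0.27  0.01 -1.39  0.24]
theta 1.416 radius err 6.0
lat -1.3
[0.0169, 0.0035, -0.0087]
[0.0171, 0.0036, -0.0045]
[0.0166, 0.0035, -0.0062]
[0.0159, 0.0033, -0.0079]
[0.0151, 0.0031, -0.0095]
```

>>> servo_tool(
  turn=[
    [0,0,0],
    [0,0,0],
    [0,0,0],
    [0,0,0],
    [0,0,0],
  ],
  dp=[
    [0.013,0.0027,-0.003],
    [0.012,0.0025,-0.003],
    [0,0,0],
    [0,0,0],
    [0,0,0],
  ],
  fingers=[0.0,0.0,0.0,0.0,0.0],
)

```text
clock: 18.68
position: [672.6, -184.4, 288.0]
ee_rot: [0.773, -0.634, -0.01, 0.013]
contact_force: [1.3, -1.2, -5.0]
gripper_width: 7.6
```

```bash
python3 - <<'E'
from h import *
a=cam('scene');b=cam('top');plan()
cv2.imwrite('pics/m7.png',np.hstack([cv2.resize(a['img'][60:300,110:350],(400,400)),cv2.resize(b['img'][150:280,320:450],(400,400),interpolation=cv2.INTER_CUBIC)])[:,:,::-1])
E
```

```text
t 18.77 p [ 672.6 -184.4  288. ] yawy -2.945 z [-0.032 -0.007 -0.999] w 7.6 F [ 1.8 -1.2 -5.7] T [-0.25 -0.3   0.22] j [-0.03  0.5   0.33  0.01 -1.43  0.23]
theta 1.512 radius err 6.4
lat -1.4
[0.0159, 0.0033, -0.0107]
[0.0166, 0.0035, -0.0062]
[0.016, 0.0033, -0.0078]
[0.0151, 0.0032, -0.0094]
[0.0141, 0.003, -0.0109]
```

View pics/m7.png

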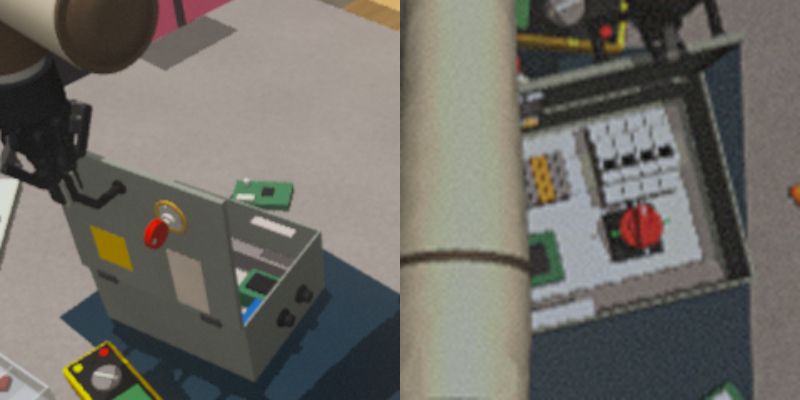

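>>> servo_tool(
  turn=[
    [0,0,0],
    [0,0,0],
    [0,0,0],
    [0,0,0],
    [0,0,0],
  ],
  dp=[
    [0,0,0],
    [0,0,0],
    [0,0,0.015],
    [0,0,0.03],
    [0,0,0.04],
  ],
  fingers=[0.025,0.025,0.025,0.025,0.025],
)

```text
clock: 19.4
position: [672.3, -184.7, 380.1]
ee_rot: [0.773, -0.635, -0.008, 0.012]
contact_force: [1.0, -0.4, 0.4]
gripper_width: 24.8
```

```bash
python3 - <<'E'
from h import *
b=cam('top');st()
def red(d,x,y,w,h):
    hsv=cv2.cvtColor(d['img'],cv2.COLOR_RGB2HSV).astype(int); k=((hsv[...,0]<6)|(hsv[...,0]>174))&(hsv[...,1]>130)&(hsv[...,2]>60)
    z=np.zeros(k.shape,np.uint8);z[y:y+h,x:x+w]=k[y:y+h,x:x+w]; p=np.argwhere(z)[:,::-1].astype(np.float32);return p,cv2.minEnclosingCircle(p)
p,c=red(b,380,205,40,40);m=p.mean(0);print(c,m,len(p))
print('z82',atz(b,*c[0],82),'mean z90',atz(b,*m,90))
E
```

```text
t 19.45 p [ 673.7 -185.9  387.9] yawy -2.946 z [-0.016 -0.013 -1.   ] w 24.9 F [-0.7 -1.2  5.9] T [-0.13 -0.06  0.01] j [-0.03  0.48  0.54  0.01 -1.64  0.23]
((397.5, 223.5), 7.106435298919678) [397.65036 223.61539] 143
z82 [ 510.98126287 -202.2186471    82.        ] mean z90 [ 509.89939104 -201.62499379   90.        ]
```

>>> servo_tool(
  turn=[
    [0,0,0.1],
    [0,0,0.16],
    [0,0,0.16],
    [0,0,0.16],
    [0,0,0.16],
  ],
  dp=[
    [-0.02,-0.002,0],
    [-0.035,-0.003,0],
    [-0.035,-0.003,0],
    [-0.035,-0.003,0],
    [-0.035,-0.003,0],
  ],
  fingers=[0.04,0.04,0.04,0.04,0.04],
)

```text
clock: 20.08
position: [512.2, -200.6, 397.3]
ee_rot: [0.954, -0.301, 0.009, 0.007]
contact_force: [-0.2, 0.3, -0.3]
gripper_width: 39.9
```

>>> servo_tool(
  turn=[
    [0,0,0.16],
    [0,0,0.16],
    [0,0,0.16],
    [0,0,0.16],
    [0,0,0.16],
  ],
  dp=[
    [0,0,-0.02],
    [0,0,-0.04],
    [0,0,-0.04],
    [0,0,-0.04],
    [0,0,-0.03],
  ],
  fingers=[0.04,0.04,0.04,0.04,0.04],
)

```text
clock: 20.7
position: [512.7, -202.3, 238.9]
ee_rot: [0.994, 0.108, 0.026, 0.001]
contact_force: [-0.2, 0.6, 0.7]
gripper_width: 40.1
```

```bash
python3 -c "
from h import *;cam('top');st()"
```

```text
t 20.75 p [ 510.6 -201.6  234.8] yawy -1.353 z [ 0.045  0.006 -0.999] w 40.1 F [-0.6  1.  -3.3] T [0.06 0.26 0.02] j [-0.09  0.23 -0.2  -0.01 -1.1   1.88]
```

>>> servo_tool(
  turn=[
    [-0.006,0.04,-0.012],
    [0,0,0],
    [0,0,0],
    [0,0,0],
    [0,0,0],
  ],
  dp=[
    [0,0,-0.01],
    [0,0,-0.03],
    [0,0,-0.03],
    [0,0,-0.02],
    [0,0,0],
  ],
  fingers=[0.04,0.04,0.04,0.04,0.04],
)

```text
clock: 21.38
position: [517.3, -202.8, 150.4]
ee_rot: [0.995, 0.097, 0.006, 0.004]
contact_force: [0.9, -0.0, 1.1]
gripper_width: 39.9
```

```bash
python3 -c "
from h import *;cam('top');st()"
```

```text
t 21.43 p [ 518.2 -203.   151.6] yawy -1.375 z [ 0.016 -0.007 -1.   ] w 40.0 F [ 0.6  0.2 -0.7] T [ 0.03 -0.11  0.03] j [-0.08  0.33 -0.29  0.01 -0.93  1.84]
```

>>> servo_tool(
  turn=[
    [0.007,0.016,0.01],
    [0,0,0],
    [0,0,0],
    [0,0,0],
    [0,0,0],
  ],
  dp=[
    [-0.008,0.001,0],
    [0,0,-0.012],
    [0,0,-0.016],
    [0,0,-0.008],
    [0,0,0],
  ],
  fingers=[0.04,0.04,0.04,0.04,0.04],
)

```text
clock: 22.05
position: [512.2, -202.3, 118.0]
ee_rot: [0.995, 0.102, 0.003, 0.001]
contact_force: [0.3, -1.4, 1.0]
gripper_width: 40.2
```

```bash
python3 -c "
from h import *;cam('top');st()"
```

```text
t 22.1 p [ 512.5 -202.4  118.4] yawy -1.366 z [ 0.007 -0.001 -1.   ] w 39.9 F [ 0.2 -0.4  0.3] T [-0.03  0.    0.01] j [-0.08  0.37 -0.33  0.   -0.86  1.86]
```

>>> servo_tool(
  turn=[
    [0,0.007,0],
    [0,0,0],
    [0,0,0],
    [0,0,0],
    [0,0,0],
  ],
  dp=[
    [-0.003,0,-0.005],
    [0,0,-0.012],
    [0,0,-0.01],
    [0,0,-0.003],
    [0,0,0],
  ],
  fingers=[0.04,0.04,0.04,0.04,0.04],
)

```text
clock: 22.72
position: [509.6, -202.4, 86.8]
ee_rot: [0.995, 0.102, 0.0, 0.001]
contact_force: [-0.2, -0.3, 0.0]
gripper_width: 40.1
```

```bash
python3 -c "
from h import *;st()"
```

```text
t 22.73 p [ 509.6 -202.4   86.8] yawy -1.366 z [ 0.    -0.002 -1.   ] w 40.1 F [-0.2 -0.3  0. ] T [ 0.02 -0.01  0.04] j [-0.08  0.41 -0.37  0.   -0.79  1.86]
```

>>> servo_tool(
  turn=[
    [0,0,0],
    [0,0,0],
    [0,0,0],
    [0,0,0],
    [0,0,0],
  ],
  dp=[
    [0,0,0],
    [0,0,0],
    [0,0,0],
    [0,0,0],
    [0,0,0],
  ],
  fingers=[0.0,0.0,0.0,0.0,0.0],
)

```text
clock: 23.35
position: [511.2, -205.2, 87.5]
ee_rot: [0.995, 0.103, 0.002, 0.003]
contact_force: [0.6, -1.0, -2.3]
gripper_width: 9.2
```

```bash
python3 -c "
from h import *;st()"
```

```text
t 23.35 p [ 511.2 -205.2   87.5] yawy -1.365 z [ 0.004 -0.005 -1.   ] w 9.2 F [ 0.6 -1.  -2.3] T [-0.15 -0.11 -0.02] j [-0.08  0.41 -0.37  0.01 -0.79  1.86]
```

>>> servo_tool(
  turn=[
    [0,0,-0.1],
    [0,0,-0.16],
    [0,0,-0.16],
    [0,0,-0.16],
    [0,0,-0.16],
  ],
  dp=[
    [0,0,0],
    [0,0,0],
    [0,0,0],
    [0,0,0],
    [0,0,0],
  ],
  fingers=[0.0,0.0,0.0,0.0,0.0],
)

```text
clock: 23.98
position: [511.4, -204.9, 87.5]
ee_rot: [0.961, -0.275, 0.001, 0.003]
contact_force: [-0.4, -1.0, -1.7]
gripper_width: 9.5
```

```bash
python3 -c "
from h import *;st()"
```

```text
t 23.98 p [ 511.4 -204.9   87.5] yawy -2.128 z [ 0.    -0.007 -1.   ] w 9.5 F [-0.4 -1.  -1.7] T [-0.08 -0.17  0.04] j [-0.08  0.41 -0.37  0.01 -0.8   1.09]
```

>>> servo_tool(
  turn=[
    [0,0,-0.16],
    [0,0,-0.16],
    [0,0,-0.16],
    [0,0,-0.16],
    [0,0,-0.16],
  ],
  dp=[
    [0,0,0],
    [0,0,0],
    [0,0,0],
    [0,0,0],
    [0,0,0],
  ],
  fingers=[0.0,0.0,0.0,0.0,0.0],
)

```text
clock: 24.6
position: [511.6, -205.0, 87.6]
ee_rot: [0.771, -0.636, 0.001, 0.004]
contact_force: [0.1, -0.4, -0.9]
gripper_width: 9.6
```

```bash
python3 -c "
from h import *;st()"
```

```text
t 24.6 p [ 511.6 -205.    87.6] yawy -2.95 z [-0.004 -0.007 -1.   ] w 9.6 F [ 0.1 -0.4 -0.9] T [-0.19 -0.05  1.52] j [-0.08  0.41 -0.36  0.01 -0.8   0.27]
```

>>> servo_tool(
  turn=[
    [0,0,0],
    [0,0,0],
    [0,0,0],
    [0,0,0],
    [0,0,0],
  ],
  dp=[
    [0,0,0],
    [0,0,0],
    [0,0,0.015],
    [0,0,0.03],
    [0,0,0.05],
  ],
  fingers=[0.03,0.03,0.03,0.03,0.03],
)

```text
clock: 25.22
position: [509.7, -204.4, 183.9]
ee_rot: [0.774, -0.634, -0.002, 0.006]
contact_force: [0.7, 0.3, 0.2]
gripper_width: 30.2
```

>>> servo_tool(
  turn=[
    [0,0,0],
    [0,0,0],
    [0,0,0],
    [0,0,0],
    [0,0,0],
  ],
  dp=[
    [-0.02,0.02,0.05],
    [-0.02,0.04,0.05],
    [-0.02,0.05,0.02],
    [-0.01,0.05,0],
    [0,0.05,0],
  ],
  fingers=[0.03,0.03,0.03,0.03,0.03],
)

```text
clock: 25.85
position: [441.0, 4.0, 315.1]
ee_rot: [0.773, -0.635, 0.006, -0.002]
contact_force: [1.5, -0.7, 0.3]
gripper_width: 30.2
```

```bash
python3 - <<'E'
from h import *
a=cam('scene');b=cam('top');st()
cv2.imwrite('pics/m8.png',np.hstack([cv2.resize(a['img'][60:300,110:350],(400,400)),cv2.resize(b['img'][150:280,320:450],(400,400),interpolation=cv2.INTER_CUBIC)])[:,:,::-1])
E
```

```text
t 25.95 p [441.7   6.  314.9] yawy -2.94 z [ 0.011 -0.004 -1.   ] w 30.0 F [-0.1 -0.1 -0.1] T [0.   0.03 0.03] j [ 0.39  0.   -0.27  0.01 -1.29 -0.19]
```

View pics/m8.png

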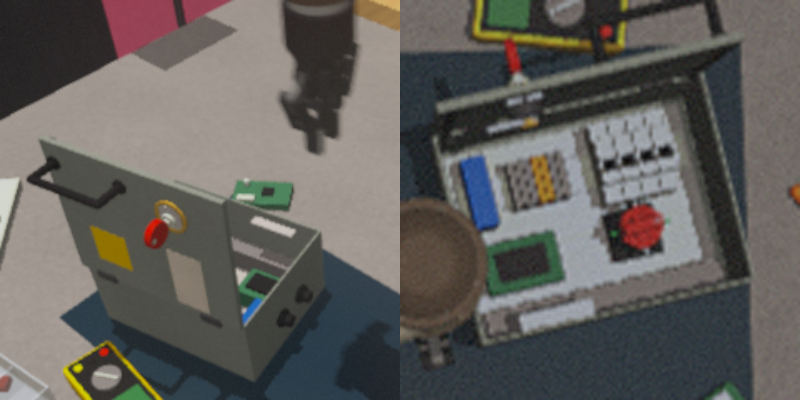

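```bash
python3 -c "
from h import *;print(job_done());st()"
```

```text
the job is handed in; nothing more can be done
None
the job is handed in; nothing more can be done
```

The job is done and handed in at about 26 s on the robot clock, against the 69 s limit. No verdict was reported.

- **Key:** I took the small red key from the stand, not the larger red look-alike lying on the bench. It seated in the lock with about 31 N of upward reaction at the expected height. I then turned it about 1.68 rad clockwise at the gripper, which includes its play, and left it turned in the lock.
- **Door:** It rose freely with the bolt drawn. I left it at about 1.52 rad, worked out from the handle position rather than measured directly.
- **Fuse cap:** I twisted it about 1.58 rad clockwise. The wrist torque then jumped to 1.5 N m, so it was against its stop, and the last picture shows the bar across the box.
- **Last checks:** The final picture shows the key turned in the lock and the door standing open. The gripper was well clear, with about zero force.

**What was off along the way:**
- The first grip on the key was about 6 mm off centre, so I let go and gripped it again.
- While the door opened, the measured arc drifted about 6 mm from the one I had planned. This did no visible harm, and I never saw more than about 20 N at the wrist during it.
- I did not check the other keys and bench things in a final picture, though nothing I saw suggested any had moved.

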